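Gauge a blind hole with a depth rod and set the index pin to the reading

TASK

Take the yellow-headed depth rod from the rack and slide it into the bore of the aluminium block, past the drag of the spring balls, until it truly bottoms, without ramming the bottom. Let go of it there, then draw up the red-headed index pin beside the block until its top is level with the top of the rod, so that the pin keeps the reading. Leave the other things on the bench where they are.

Things in the scene. Friction and masses are not known exactly. Their poses are not given: they have to be found in the camera images.
- gauge: Gauge base, fixed, placed anew each time: dark steel plate 100 x 250 x 12 mm (x, y, z). Origin: centre of its underside; z up. At local y = +65 mm an aluminium block 64 x 64 mm, its top 90 mm above the table, with a blind bore; at local y = -65 mm a grey round sleeve (36 mm wide, top 90 mm high) that carries the red-headed index pin. Blue clamps beside the block.
- bore_mouth (a point): Centre of the mouth of the vertical blind bore, 16 mm wide, atop the block, 90 mm above the table. Depth 24 to 66 mm, different each time. Two brass spring balls in the wall 12 mm down grip the rod: sliding past them takes some 2 to 8 N; it does not fall in by its weight. The bottom is firm (10 N/mm), no more than 20 N on it; its block, plug_c0, is centred 5 mm below its face.
- rod: Depth rod, loose, about 110 to 170 g, hanging upright by its flange in one of the rack's holes. Steel shaft 14 mm wide, 85 mm long, its foot tapering over 8 mm to 8 mm at the tip; flange 32 mm wide from 85 to 91 mm; yellow round grip with black rings, 26 mm wide, from 91 mm to the flat top at 133 mm. Origin: centre of the tip; z along the rod to the grip.
- rod_tip (a point): Centre of the rod's tip (the body's origin).
- rod_top (a point): Centre of the flat top of the rod's yellow grip, 133 mm above the tip.
- pin (a joint): Height of the index pin above its lowest position (m, 0 to 0.08, up). Red round head 26 mm wide, 36 mm tall, on a 12 mm steel shaft with black rings every 10 mm, sliding vertically in the grey sleeve with about 4 N of friction; stays where it is left. At 0 the top of the head is 135 mm above the table. Starts between 0 and 0.012.
- pin_top (a point): Centre of the flat top of the red index pin's head; 135 mm above the table plus the joint value.
- rack: Plywood tool rack, fixed but placed differently each time: base 90 x 210 mm, top plate 70 x 190 mm whose upper face is 105 mm above the table, on two end legs. Two through holes 17 mm wide at local y = +48 and -48 mm hold the depth rod and the punch, in either order. Origin: centre of its underside; z up.
- punch: Leather punch, loose, of the same shape as the depth rod but with a wooden (pale tan) grip, brass flange and dark shaft, hanging in the rack's other hole. Origin: its tip. Leave it.
- hammer: Hammer with yellow handle, 260 mm long, lying on the table. Bystander.
- drill: Yellow cordless drill with black battery, lying on its side, about 250 mm long, 67 mm high. Bystander.
- spool_red: Red thread spool, 46 mm wide, 54 mm tall, standing. Bystander.
- spool_amber: Orange thread spool, 46 mm wide, 54 mm tall, standing. Bystander.
- bin: Purple open plastic bin 160 x 130 x 100 mm. Bystander.
- heel_plate: Black rubber sole blank 210 x 75 x 12 mm, lying flat. Bystander.
Things that resemble listed ones, but are neither listed nor needed, are in the scene too. Leave any blue or green look-alike of the rod alone.

How it is judged (in metres and radians):
On the way, in this order (a step that is already met when the one before it is completed fails the run):
1. the depth rod is in the bore and on its bottom (distance between rod_tip and plug_c0 below 0.0075 m and angle between rod's own z axis and vertical below 0.12 rad), for 0.2 s.
2. the index pin's top is level with the rod's top (z of rod_top in the frame of pin_top between -0.004 and 0.004 m), for 0.2 s.
At the end, for the whole second after the job is handed in: The depth rod stands released in the bore with its tip on the bottom (gap under 2.5 mm), upright within 0.12 rad and at rest, and the index pin's top is level with the rod's top within 4 mm (all of step 1 and all of step 2 and linear speed of rod below 0.02 m/s); the robot touches nothing.
It fails at once if the bottom of the bore was pressed with more than 20 N (contact force between rod and plug_c0 above 20 N).
It fails at once if the depth rod was tipped over or dropped (angle between rod's own z axis and vertical above 0.7 rad).
It fails at once if another thing on the bench was moved by more than 30 mm (distance of any of punch, hammer, drill, spool_red, spool_amber, bin, heel_plate from where it was at the start of the episode above 0.03 m).
It also fails if it takes over 70 s, if anything falls off the work surface, if the arm or the gripper's body presses on something with over 40 N, if the wrist force passes 120 N, or if a joint passes its speed limit or range.

ROBOT

A 7-joint arm with a two-finger parallel gripper is mounted at the origin on the work surface. World frame = base frame: x ahead of the robot, y to its left, z up, the work surface at z = 0. Lengths are in mm, angles in rad, forces in N, time in s.
With the tool pointing down it reaches from about 350 to 900 mm from the base axis. Payload 19.9 kg.
Tool frame: the origin (TCP) lies midway between the tips of the shut fingers; the grasp point (between the pads) lies behind it (env.pinch_z is the z of the grasp point in the tool frame, in mm); z points along the fingers, y is the line along which they close (so a half turn about z gives the same grasp; the last joint's range is limited). The gripper opens to 85 mm and grips with 20 to 120 N. Pads are 22 mm wide; open, the fingers measure 114 mm over their backs; the gripper's body (76 mm by 85 mm) begins 54 mm behind the grasp point. The pads swing forward as they close: fully open they stand 13 mm farther back than shut.
Start: joints at [-1.367, 0.417, -0.01, 1.614, 0.005, 1.111, -0.053], TCP at [151.467, 606.349, 231.26] pointing down, gripper open.
Joint ranges: [-2.81, 2.81], [-0.39, 2.02], [-1.27, 1.25], [0.06, 2.57], [-1.19, 4.33], [0.19, 2], [-2.82, 2.82]. Speed limits (rad/s): [1.89, 1.89, 2.39, 2.39, 3.01, 3.01, 3.01].

INTERFACE

Orientations are given as a unit quaternion [w, x, y, z].
In Python, from station import telemetry, eyes, order, find_in, outline_of, mark_of, env gives the robot as it stands.
- The arm moves only by the shell command python3 -m crank 'ROWS'. ROWS is JSON, a list of rows, each an object with "claw": the opening, from -1 (shut) to 1 (fully open); "delta_pos": the shift along the tool's x, y, z in m, a list of three; "delta_rot": the turn, a rotation vector about the tool's x, y, z in rad, a list of three. A call has 1 to 10 rows; each row is the pose to reach, as a shift and turn from the pose commanded when the call began, along the tool's axes at that moment; what a row does not reach only later rows make up. A row lasts 1/10 s, in which the tool goes at most 50 mm and 8.59 degrees, less where a joint would pass 70% of its speed; a pose out of reach is approached as far as the arm can. A call with a gripper value outside its range is refused whole. The fingers move at their own pace and stop on an object; the grip force is fixed at half the most. Time passes only in rows, so rows that repeat a pose let the fingers close. It gives the time, the measured TCP pose, the force, the opening and the grip force at its end, in the units of the state.
- telemetry.sense(): the state, without advancing time (a new reading comes with each control period).
- eyes.camera(name): name is "scene" or "side" or "wrist"; returns (picture, depth): 384x512x3 uint8, blue, green, red; 384x512 float32, mm along the optical axis (not along the pixel's ray), 0 where there is no reading.
- eyes.calibration(name): a dict with "camera_matrix" (3x3 intrinsics, pixels), "T" (4x4, takes a point from camera to world coordinates); the wrist camera has in their place "T_tool_cam" (4x4, takes a point from camera to tool coordinates, whose origin is the TCP and whose axes are the flange's). Camera axes: x right, y down, z forward; pixel columns grow to the right and rows downward; lengths in mm; the calibration is good to about 2 mm. The wrist camera is an equidistant fisheye: a pixel r from the principal point sees the ray r / f radians off the axis. A picture is of the moment at which its call begins: read the wrist's pose just before it. calibration takes no time and is no camera call.
- order.sign_off(): hands the job in; it is judged then, once.
Trained networks look in the newest picture that a camera, given by its name, has taken for a name from the list of things; names that differ only in an ending like _2 or _b are one class to them, and where a whole thing is asked for, a point or a joint stands for the part that bears it (a point fixed in the world has none). Each returns a list of dicts, best first, with "conf" (0 to 1); they miss things now and then, are a little off and sometimes report something else, mostly with a low value. They report only what shows in the picture. A call takes as long as a camera call. They do not tell look-alikes from the thing itself.
- find_in(thing, camera): "location" ([x, y, z] in mm, in world coordinates, good to about 4 mm: the middle of the surface that is visible of it).
- outline_of(thing, camera): "region" (384x512 bool, what is visible of it).
- mark_of(thing, camera): "location" ([x, y, z] in mm, in world coordinates, good to about 4 mm: a listed point, or the origin of a listed thing).
The state is a dict: "t": time; "qpos": joint angles; "joint_velocities": joint speeds; "joint_efforts": joint torques, N m; "eef_pos": TCP position; "tool_rot": TCP orientation; "force": force on the tool from outside, world axes, zero at the start; "wrist_torque": the same for the moment, N m; "width": finger opening in mm; "grip_force": force on a finger pad.
Only numpy, scipy, OpenCV 4.12 (cv2) and the standard library are available. Lean on these libraries where they do the work, as an engineer would, in place of code of your own. Each camera call takes 0.05 s, during which the arm holds its last target. There are 200 camera calls.

## Working session

There is one attempt and no reset: what is moved stays moved. The work goes in short steps, Python scripts to look and compute and a shell command to move; the robot and the scene stay as the last step left them, time stands still between calls to the robot, and variables do not carry over. Pictures are saved under pics/ and viewed, at most 10 in all, crops included, and the job is handed in when it is done.

```bash
mkdir -p pics; ls; cat > h.py <<'E'
import numpy as np, cv2
from station import telemetry, eyes, order, find_in, outline_of, mark_of, env
def world(name,pic,depth,mask):
    c=eyes.calibration(name);K=np.array(c["camera_matrix"]);T=np.array(c["T"])
    v,u=np.nonzero(mask&(depth>0));z=depth[v,u]
    P=np.c_[(u-K[0,2])/K[0,0]*z,(v-K[1,2])/K[1,1]*z,z]
    return P@T[:3,:3].T+T[:3,3]
E
python3 - <<'E'
from h import *
s=telemetry.sense();print(s['t'],s['eef_pos'],s['tool_rot'],s['width'],env.pinch_z)
ims=[]
for n in('scene','side'):
    p,d=eyes.camera(n);ims.append(p)
    np.savez(f'/tmp/{n}.npz',p=p,d=d)
    for t in('rod','punch','rack','pin','gauge'):
        for r in find_in(t,n)[:3]:print(n,t,round(r['conf'],2),np.round(r['location']))
    for t in('rod_top','bore_mouth','pin_top','rack','gauge'):
        for r in mark_of(t,n)[:3]:print(n,'mark',t,round(r['conf'],2),np.round(r['location'],1))
    print(np.round(eyes.calibration(n)['T'],2).tolist())
cv2.imwrite('pics/a.png',cv2.resize(np.vstack(ims),(800,1200))[:600]);cv2.imwrite('pics/b.png',cv2.resize(ims[1],(800,600)))
E
```

```text
pics
0.0 [151.40899671 606.03085546 230.65191239] [-1.39484812e-05  1.22087132e-01  9.92519190e-01 -6.23689952e-04] 85.44183079848912 -18.700000000000003
scene rod 0.77 [539. 379.  98.]
scene rod 0.73 [654. 345.  99.]
scene rod 0.55 [541. 251. 128.]
scene punch 0.71 [519. 155. 127.]
scene punch 0.69 [539. 252. 129.]
scene punch 0.58 [ 568. -207.  132.]
scene rack 0.8 [540. 214.  54.]
scene rack 0.5 [540. 249. 130.]
scene pin 0.55 [ 458. -405.   32.]
scene pin 0.46 [ 570. -203.  129.]
scene gauge 0.94 [ 577. -106.   18.]
scene gauge 0.69 [541. 252. 129.]
scene mark rod_top 0.77 [532.1 377.2 133.7]
scene mark rod_top 0.72 [537.  247.3 152.7]
scene mark rod_top 0.49 [640.7 342.1 137.5]
scene mark bore_mouth 0.61 [548.5 -84.4  91.5]
scene mark bore_mouth 0.42 [533.1 247.1  19.7]
scene mark pin_top 0.52 [ 563.  -213.5  145.9]
scene mark rack 0.57 [526.  206.7   0.6]
scene mark gauge 0.95 [ 553.4 -147.4   -0.7]
[[-0.65, 0.44, -0.62, 1370.53], [0.76, 0.37, -0.53, 649.47], [-0.0, -0.82, -0.58, 876.81], [0.0, 0.0, 0.0, 1.0]]
side rod 0.49 [530. 379. 106.]
side punch 0.62 [ 560. -206.  132.]
side punch 0.5 [506. 164. 140.]
side rack 0.88 [512. 222.  75.]
side pin 0.67 [742. 210.  48.]
side pin 0.51 [ 562. -206.  133.]
side gauge 0.9 [550. -89.  29.]
side mark rod_top 0.65 [536.  250.2 151.6]
side mark rod_top 0.48 [533.6 375.9 132.1]
side mark rod_top 0.48 [647.5 342.6 133.9]
side mark bore_mouth 0.83 [541.5 -81.1  88.9]
side mark pin_top 0.63 [ 569.4 -207.3  147.6]
side mark gauge 0.6 [ 556.2 -145.4   -1.6]
[[-0.93, -0.26, 0.25, 138.33], [-0.36, 0.68, -0.64, 1039.42], [-0.0, -0.69, -0.73, 1322.55], [0.0, 0.0, 0.0, 1.0]]
```

View pics/a.png

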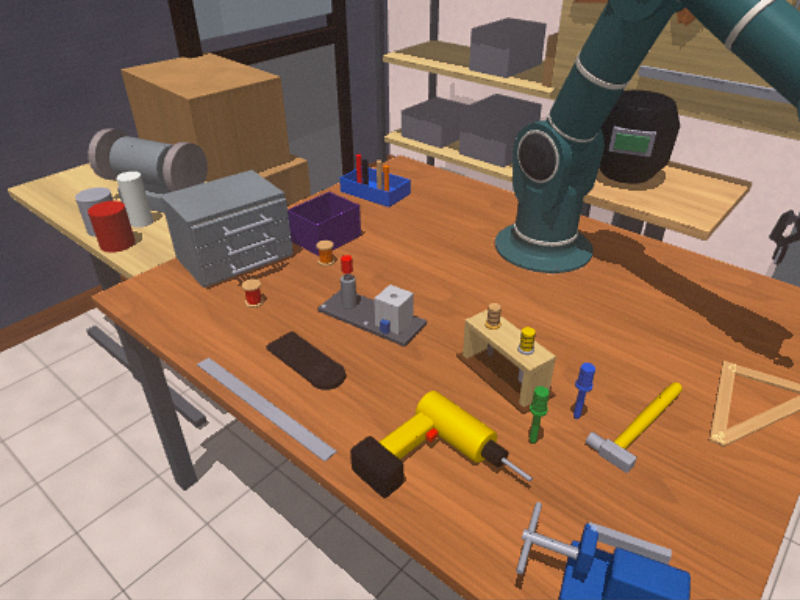

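View pics/b.png

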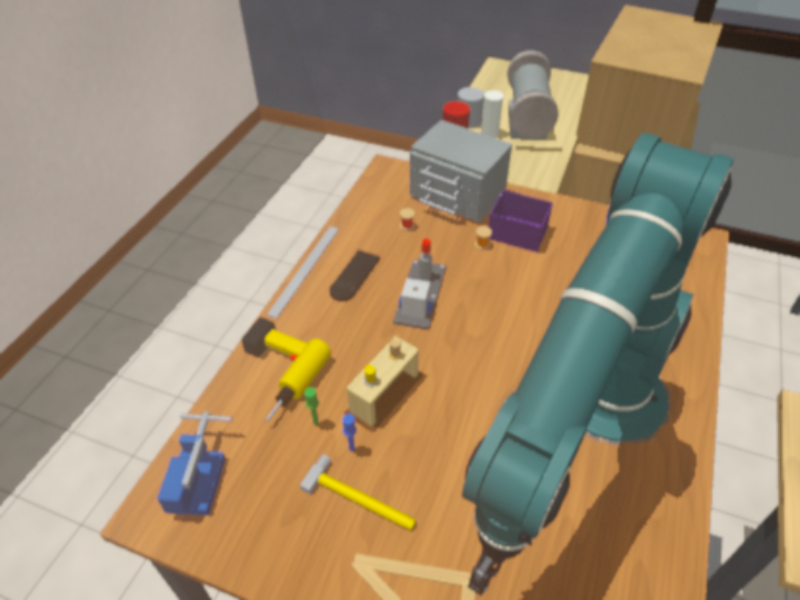

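The scene view shows the yellow rod in the rack at about (527,340), the tan punch at (493,316), the bore mouth at (395,295) and the red pin at (346,265). The side view shows the same layout, with the rod at (370,373), and the blue and green look-alikes standing free. Next I'll refine the positions from depth.

```bash
python3 - <<'E'
from h import *
def top(P,z0,xy,R):
    Q=P[(np.hypot(*(P[:,:2]-xy).T)<R)&(abs(P[:,2]-z0)<15)]
    return Q
for n in('scene','side'):
    f=np.load(f'/tmp/{n}.npz');P=world(n,f['p'],f['d'],np.ones((384,512),bool))
    for nm,xy,z0 in(('rod',(537,249),150),('punch',(513,159),150),('pin',(566,-207),145)):
        Q=top(P,z0,xy,26)
        zt=np.percentile(Q[:,2],97);T=Q[Q[:,2]>zt-3]
        (c,r)=cv2.minEnclosingCircle(T[:,:2].astype(np.float32))
        print(n,nm,'ztop',round(zt,1),np.round(T.mean(0),1),'circ',np.round(c,1),round(r,1),len(T))
    Q=top(P,90,(545,-83),60);T=Q[(Q[:,2]>85)&(Q[:,2]<96)]
    b=cv2.minAreaRect(T[:,:2].astype(np.float32));print(n,'block',np.round(np.median(T[:,2]),1),b,len(T))
    Q=P[(abs(P[:,2]-105)<4)&(np.hypot(P[:,0]-525,P[:,1]-204)<125)]
    b=cv2.minAreaRect(Q[:,:2].astype(np.float32));print(n,'rack',b,np.median(Q[:,2]))
    if n=='scene' or 1:
        h=np.zeros((384,512),bool)
E
```

```text
scene rod ztop 155.3 [535.3 250.5 154.2] circ [534.2 250.5] 12.6 38
scene punch ztop 155.7 [511.2 157.8 154.3] circ [512.  157.3] 13.3 30
scene pin ztop 150.2 [ 564.3 -209.6  149.1] circ [ 564.8 -209.6] 12.5 16
scene block 91.1 ((547.1226196289062, -81.61383819580078), (69.08462524414062, 67.99537658691406), 8.379717826843262) 223
scene rack ((523.0264282226562, 204.45086669921875), (192.64488220214844, 74.5033187866211), 74.74969482421875) 106.15211351669387
side rod ztop 158.2 [529.7 247.2 157.6] circ [532.9 251.4] 11.2 7
side punch ztop 158.9 [506.9 160.6 157.8] circ [507.2 159.7] 13.4 8
side pin ztop 150.2 [ 561.3 -210.6  148.9] circ [ 560.  -210.1] 13.5 10
side block 90.7 ((545.302001953125, -82.21797180175781), (63.93412780761719, 70.5434799194336), 8.531004905700684) 171
side rack ((519.9376831054688, 203.3533935546875), (194.32559204101562, 74.02411651611328), 75.45399475097656) 105.41165762527203
```

```bash
R='{"claw":1,"delta_pos":[-0.457,-0.253,0],"delta_rot":[0,0,0]}'; python3 -m crank '[{"claw":1,"delta_pos":[-0.457,-0.253,0],"delta_rot":[0,0,0]},{"claw":1,"delta_pos":[-0.457,-0.253,0],"delta_rot":[0,0,0]},{"claw":1,"delta_pos":[-0.457,-0.253,0],"delta_rot":[0,0,0]},{"claw":1,"delta_pos":[-0.457,-0.253,0],"delta_rot":[0,0,0]},{"claw":1,"delta_pos":[-0.457,-0.253,0],"delta_rot":[0,0,0]},{"claw":1,"delta_pos":[-0.457,-0.253,0],"delta_rot":[0,0,0]},{"claw":1,"delta_pos":[-0.457,-0.253,0],"delta_rot":[0,0,0]},{"claw":1,"delta_pos":[-0.457,-0.253,0],"delta_rot":[0,0,0]},{"claw":1,"delta_pos":[-0.457,-0.253,0],"delta_rot":[0,0,0]},{"claw":1,"delta_pos":[-0.457,-0.253,0],"delta_rot":[0,0,0]}]'
```

```text
t: 2.1
eef_pos: [518.4, 263.8, 231.6]
tool_rot: [0.0, 0.122, 0.993, 0.0]
force: [0.6, 0.6, 1.4]
width: 85.4
grip_force: 0.0
```

```bash
python3 -m crank '[{"claw":1,"delta_pos":[-0.015,-0.008,0],"delta_rot":[0,0,0]},{"claw":1,"delta_pos":[-0.015,-0.008,0],"delta_rot":[0,0,0]},{"claw":1,"delta_pos":[-0.015,-0.008,0],"delta_rot":[0,0,0]},{"claw":1,"delta_pos":[-0.015,-0.008,0],"delta_rot":[0,0,0]}]'
cat >> h.py <<'E'
from scipy.spatial.transform import Rotation as Ro
def wristworld(depth,s):
    c=eyes.calibration('wrist');K=np.array(c["camera_matrix"]);Tc=np.array(c["T_tool_cam"])
    v,u=np.mgrid[:384,:512];a=(u-K[0,2])/K[0,0];b=(v-K[1,2])/K[1,1];r=np.hypot(a,b)+1e-9
    z=depth;t=np.tan(np.minimum(r,1.4))*z
    P=np.stack([a/r*t,b/r*t,z],-1)@Tc[:3,:3].T+Tc[:3,3]
    w,x,y,q=s['tool_rot'];return P@Ro.from_quat([x,y,q,w]).as_matrix().T+s['eef_pos']
def disc(W,ok,xy,R,lo,hi):
    m=ok&(np.hypot(W[...,0]-xy[0],W[...,1]-xy[1])<R)&(W[...,2]>lo)&(W[...,2]<hi)
    T=W[m]; c,r=cv2.minEnclosingCircle(T[:,:2].astype(np.float32))
    return np.round(T.mean(0),1),np.round(np.median(T[:,2]),1),np.round(c,1),round(r,1),len(T)
E
python3 - <<'E'
from h import *
s=telemetry.sense();p,d=eyes.camera('wrist');cv2.imwrite('pics/w1.png',p);np.savez('/tmp/w1.npz',p=p,d=d)
print(s['eef_pos'],s['force']);W=wristworld(d,s)
ok=d>0
print(disc(W,ok,(534,250),25,145,165));print(disc(W,ok,(511,158),25,145,165))
print(np.round(eyes.calibration('wrist')['T_tool_cam'],2).tolist())
E
```

```text
t: 2.5
eef_pos: [528.9, 255.2, 231.3]
tool_rot: [-0.0, 0.121, 0.993, 0.0]
force: [0.2, -0.0, 1.0]
width: 85.4
grip_force: 0.0
[528.90897129 255.21528013 231.25770742] [ 2.03630090e-01 -1.54333267e-04  1.04113061e+00]
(array([534.2, 251.1, 152.2]), np.float64(152.6), array([535.4, 250.4]), 13.3, 835)
(array([509.9, 159.6, 151.8]), np.float64(152.4), array([510.8, 158.3]), 13.2, 717)
[[-0.0, -0.95, -0.3, 75.36], [1.0, -0.0, 0.0, 0.53], [-0.0, -0.3, 0.95, -142.34], [0.0, 0.0, 0.0, 1.0]]
```

View pics/w1.png

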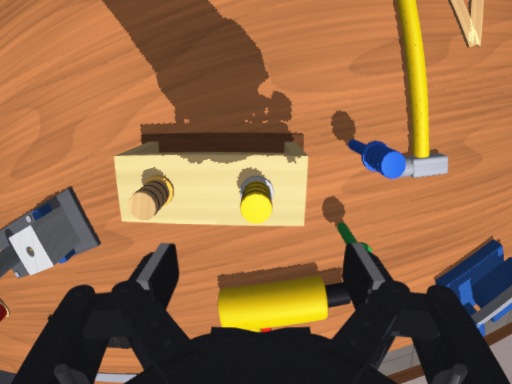

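The wrist view shows the yellow rod top at (257,203) and the punch at (143,205). The wrist depth puts the rod axis at (534.7, 250.6) and its top at z ≈ 152.6; the text gives 153, so they agree. Next I'll descend.

```bash
python3 -m crank '[{"claw":1,"delta_pos":[-0.007,-0.003,0.02],"delta_rot":[0,0,0]},{"claw":1,"delta_pos":[-0.007,-0.003,0.05],"delta_rot":[0,0,0]},{"claw":1,"delta_pos":[-0.007,-0.003,0.08],"delta_rot":[0,0,0]},{"claw":1,"delta_pos":[-0.007,-0.003,0.11],"delta_rot":[0,0,0]},{"claw":1,"delta_pos":[-0.007,-0.003,0.115],"delta_rot":[0,0,0]},{"claw":1,"delta_pos":[-0.007,-0.003,0.115],"delta_rot":[0,0,0]},{"claw":1,"delta_pos":[-0.007,-0.003,0.115],"delta_rot":[0,0,0]}]'
```

```text
t: 3.25
eef_pos: [536.4, 250.0, 117.9]
tool_rot: [0.001, 0.122, 0.993, 0.001]
force: [0.0, -0.0, -0.2]
width: 85.7
grip_force: 0.0
```

```bash
python3 -m crank '[{"claw":1,"delta_pos":[0.001,0,0.001],"delta_rot":[0,0,0]},{"claw":-1,"delta_pos":[0.001,0,0.001],"delta_rot":[0,0,0]},{"claw":-1,"delta_pos":[0.001,0,0.001],"delta_rot":[0,0,0]},{"claw":-1,"delta_pos":[0.001,0,0.001],"delta_rot":[0,0,0]},{"claw":-1,"delta_pos":[0.001,0,0.001],"delta_rot":[0,0,0]},{"claw":-1,"delta_pos":[0.001,0,0.001],"delta_rot":[0,0,0]},{"claw":-1,"delta_pos":[0.001,0,0.001],"delta_rot":[0,0,0]},{"claw":-1,"delta_pos":[0.001,0,0.001],"delta_rot":[0,0,0]},{"claw":-1,"delta_pos":[0.001,0,0.001],"delta_rot":[0,0,0]},{"claw":-1,"delta_pos":[0.001,0,0.001],"delta_rot":[0,0,0]}]'
```

```text
t: 4.25
eef_pos: [535.0, 249.6, 115.6]
tool_rot: [0.0, 0.122, 0.993, 0.0]
force: [-1.6, -1.2, 5.7]
width: 24.5
grip_force: 58.6
```

```bash
python3 -m crank '[{"claw":-1,"delta_pos":[0,0,-0.015],"delta_rot":[0,0,0]},{"claw":-1,"delta_pos":[0,0,-0.04],"delta_rot":[0,0,0]},{"claw":-1,"delta_pos":[0,0,-0.07],"delta_rot":[0,0,0]},{"claw":-1,"delta_pos":[0,0,-0.105],"delta_rot":[0,0,0]},{"claw":-1,"delta_pos":[0,0,-0.14],"delta_rot":[0,0,0]},{"claw":-1,"delta_pos":[0,0,-0.16],"delta_rot":[0,0,0]},{"claw":-1,"delta_pos":[0,0,-0.165],"delta_rot":[0,0,0]},{"claw":-1,"delta_pos":[0,0,-0.165],"delta_rot":[0,0,0]}]'
```

```text
t: 5.05
eef_pos: [534.9, 249.6, 280.9]
tool_rot: [0.0, 0.122, 0.993, 0.0]
force: [-0.8, -1.0, -3.2]
width: 24.4
grip_force: 59.0
```

```bash
python3 -m crank '[{"claw":-1,"delta_pos":[-0.006,-0.02,0],"delta_rot":[0,0,0]},{"claw":-1,"delta_pos":[-0.016,-0.055,0],"delta_rot":[0,0,0]},{"claw":-1,"delta_pos":[-0.028,-0.095,0],"delta_rot":[0,0,0]},{"claw":-1,"delta_pos":[-0.040,-0.135,0],"delta_rot":[0,0,0]},{"claw":-1,"delta_pos":[-0.051,-0.175,0],"delta_rot":[0,0,0]},{"claw":-1,"delta_pos":[-0.063,-0.215,0],"delta_rot":[0,0,0]},{"claw":-1,"delta_pos":[-0.072,-0.245,0],"delta_rot":[0,0,0]},{"claw":-1,"delta_pos":[-0.076,-0.26,0],"delta_rot":[0,0,0]},{"claw":-1,"delta_pos":[-0.076,-0.26,0],"delta_rot":[0,0,0]},{"claw":-1,"delta_pos":[-0.076,-0.26,0],"delta_rot":[0,0,0]}]'
python3 - <<'E'
from h import *
s=telemetry.sense();p,d=eyes.camera('wrist');cv2.imwrite('pics/w2.png',p);np.savez('/tmp/w2.npz',p=p,d=d)
print(s['eef_pos'],s['tool_rot'],s['force']);W=wristworld(d,s);ok=d>0
np.save('/tmp/W2.npy',W)
for r in mark_of('bore_mouth','wrist')[:2]+mark_of('pin_top','wrist')[:2]+mark_of('rod_tip','wrist')[:2]:print(round(r['conf'],2),np.round(r['location'],1))
m=ok&(abs(W[...,2]-90)<4)&(np.hypot(W[...,0]-546,W[...,1]+82)<55)
print('block',cv2.minAreaRect(W[m][:,:2].astype(np.float32)),np.median(W[m][:,2]))
# bore: deep/dark pixels inside the top face
c=np.hypot(W[...,0]-546,W[...,1]+82)<26
b=ok&c&(W[...,2]<86);print('bore px',b.sum(), W[b].min(0) if b.any() else '')
print('pin',disc(W,ok,(563,-209.5),22,142,158))
# rod tip : lowest rod points
rr=ok&(np.hypot(W[...,0]-s['eef_pos'][0],W[...,1]-s['eef_pos'][1])<40)&(W[...,2]>150)&(W[...,2]<270)
T=W[rr];print('rod',T[:,2].min(),T[:,2].max(),len(T))
for lo in range(180,270,15):
    q=T[(T[:,2]>=lo)&(T[:,2]<lo+15)]
    if len(q):print(lo,np.round(q.mean(0),1),np.round(np.ptp(q,0),1),len(q))
E
```

```text
t: 6.05
eef_pos: [545.2, -20.6, 279.3]
tool_rot: [-0.001, 0.122, 0.993, -0.0]
force: [-0.1, 0.9, -1.4]
width: 24.8
grip_force: 59.2
[545.16762251 -20.61517278 279.32093673] [-8.27809869e-04  1.22169337e-01  9.92508915e-01 -1.47458177e-04] [-0.11009378  0.90097775 -1.40398741]
0.85 [546.7 -81.8  89.1]
0.66 [ 559.8 -212.3  147.5]
0.78 [539.8 -22.  187.5]
0.63 [638.7 342.3   1.3]
block ((548.313720703125, -81.69305419921875), (65.17068481445312, 64.95958709716797), 7.773373126983643) 89.77419444443781
bore px 127 [543.86683729 -90.51687919  38.98944889]
pin (array([ 565.3, -208.7,  146. ]), np.float64(146.3), array([ 565.9, -209.8]), 13.0, 320)
rod 191.11863018898413 269.99392759069985 458
180 [540.2 -18.4 193. ] [ 6.2 12.4  3.8] 21
195 [540.3 -18.3 202.5] [ 6.2 13.2 14.7] 97
210 [540.4 -18.4 217.5] [ 7.8 13.6 14.7] 121
225 [540.3 -18.5 232.6] [ 7.9 13.1 14.7] 145
240 [539.8 -18.1 243. ] [ 5.4 10.5  7.1] 57
255 [532.5 -18.1 269.5] [12.1 28.7  1. ] 17
```

View pics/w2.png

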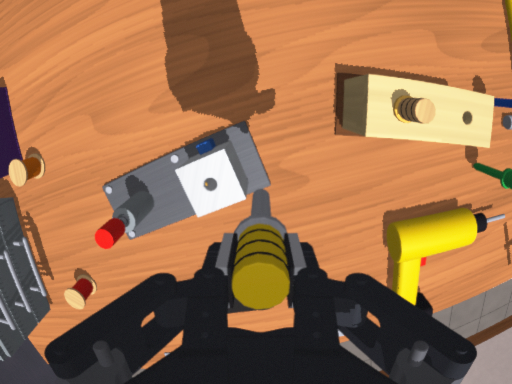

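The wrist view shows the rod upright in the grip, with its shaft around (262,205), the bore as a dark spot at (210,184) and the pin at (110,233). I'll refine the bore centre, using the same camera for the rod and the bore so that calibration bias cancels.

```bash
python3 - <<'E'
from h import *
f=np.load('/tmp/w2.npz');p=f['p'];d=f['d'];W=np.load('/tmp/W2.npy')
g=cv2.cvtColor(p,cv2.COLOR_BGR2GRAY)
m=np.zeros_like(g,bool);m[172:198,197:224]=1;m&=g<150
n,l,st,ce=cv2.connectedComponentsWithStats(m.astype(np.uint8));i=1+st[1:,4].argmax();print(st[i],ce[i])
m=l==i
# rays -> z=90 using fake depth: same ray scaled
class S(dict):pass
import json
# pose at capture
s=dict(eef_pos=np.array([545.168,-20.615,279.321]),tool_rot=[-8.28e-4,.1221693,.9925089,-1.47e-4])
A=wristworld(np.full((384,512),100.),s);B=wristworld(np.full((384,512),200.),s)
t=(90-A[...,2])/(B[...,2]-A[...,2]);H=A+t[...,None]*(B-A)
h=H[m];c,r=cv2.minEnclosingCircle(h[:,:2].astype(np.float32));print('hole',h.mean(0).round(1),np.round(c,1),r,len(h))
# rod shaft fit: circle of radius 7
k=(np.hypot(W[...,0]-545,W[...,1]+20)<20)&(W[...,2]>196)&(W[...,2]<245)&(d>0)
Q=W[k]
from scipy.optimize import least_squares
q=least_squares(lambda v:np.hypot(Q[:,0]-v[0]-v[2]*(Q[:,2]-220),Q[:,1]-v[1]-v[3]*(Q[:,2]-220))-7,[545,-20,0,0],loss='soft_l1');print(q.x,q.cost/len(Q), 'tip',q.x[:2]-35*q.x[2:])
E
```

```text
[204 178  13  13 121] [210.21487603 183.80991736]
hole [548.2 -81.1  90. ] [548.2 -81.5] 7.659855365753174 121
[ 5.45813809e+02 -1.97879365e+01 -2.99413867e-06 -5.08794198e-03] 0.016266484761694754 tip [545.81391374 -19.60985851]
```

```bash
python3 -m crank '[{"claw":-1,"delta_pos":[-0.006,-0.02,0],"delta_rot":[0,0,0]},{"claw":-1,"delta_pos":[-0.013,-0.045,0.01],"delta_rot":[0,0,0]},{"claw":-1,"delta_pos":[-0.017,-0.059,0.03],"delta_rot":[0,0,0]},{"claw":-1,"delta_pos":[-0.017,-0.059,0.055],"delta_rot":[0,0,0]},{"claw":-1,"delta_pos":[-0.017,-0.059,0.073],"delta_rot":[0,0,0]},{"claw":-1,"delta_pos":[-0.017,-0.059,0.08],"delta_rot":[0,0,0]},{"claw":-1,"delta_pos":[-0.017,-0.059,0.08],"delta_rot":[0,0,0]},{"claw":-1,"delta_pos":[-0.017,-0.059,0.08],"delta_rot":[0,0,0]}]'
python3 - <<'E'
from h import *
s=telemetry.sense();p,d=eyes.camera('wrist');print(s['eef_pos'],s['force'])
W=wristworld(d,s);ok=d>0
e=s['eef_pos'];k=(np.hypot(W[...,0]-e[0],W[...,1]-e[1])<20)&(W[...,2]>112)&(W[...,2]<155)&ok
Q=W[k]
from scipy.optimize import least_squares
q=least_squares(lambda v:np.hypot(Q[:,0]-v[0]-v[2]*(Q[:,2]-130),Q[:,1]-v[1]-v[3]*(Q[:,2]-130))-7,[e[0],e[1],0,0],loss='soft_l1');print(q.x,len(Q))
m=ok&(abs(W[...,2]-90)<4)&(np.hypot(W[...,0]-546,W[...,1]+82)<55)
print('block',cv2.minAreaRect(W[m][:,:2].astype(np.float32)),np.median(W[m][:,2]))
S,sd=eyes.camera('scene');c=eyes.calibration('scene');K=np.array(c['camera_matrix']);T=np.linalg.inv(np.array(c['T']));x=T@[547,-81,95,1];u,v=(K@x[:3])[:2]/x[2];u,v=int(u),int(v)
cv2.imwrite('pics/s3.png',np.hstack([cv2.resize(S[v-40:v+30,u-35:u+35],(400,400),interpolation=2),cv2.resize(p[80:300,150:370],(400,400))]))
E
```

```text
t: 7.05
eef_pos: [548.3, -82.2, 201.1]
tool_rot: [0.0, 0.122, 0.993, -0.0]
force: [-0.3, -0.5, -1.5]
width: 24.6
grip_force: 59.2
[548.25308482 -82.16718497 201.13134098] [-0.27317259 -0.48614532 -1.48431161]
[ 5.49049397e+02 -8.13023292e+01 -2.73048407e-03 -3.04245741e-03] 318
block ((548.6141967773438, -81.57536315917969), (64.91388702392578, 64.45499420166016), 7.915747165679932) 89.78953090277189
```

View pics/s3.png

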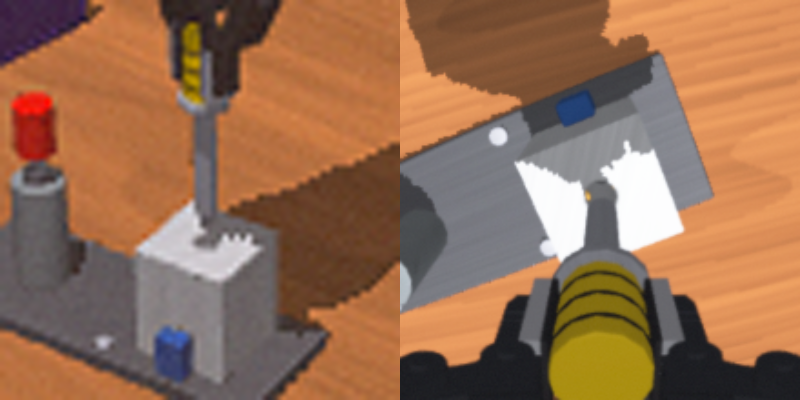

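The scene crop (left) shows the tip just over the bore at about (208,235). The wrist crop (right) shows the tip above the mouth at (600,190). Saved depth may hint at where the bottom lies.

```bash
python3 - <<'E'
from h import *
W=np.load('/tmp/W2.npy')
b=(np.hypot(W[...,0]-548.3,W[...,1]+81.3)<12)&(W[...,2]<87)
P=W[b];u=np.array([548.3-472,-81.3+2]);u/=np.hypot(*u)
r=(P[:,:2]-[548.3,-81.3])@u
o=np.argsort(r);print(np.c_[r,P[:,2]][o][::4].round(1).tolist())
E
python3 -m crank '[{"claw":-1,"delta_pos":[0,0,0.005],"delta_rot":[0,0,0]},{"claw":-1,"delta_pos":[0,0,0.01],"delta_rot":[0,0,0]},{"claw":-1,"delta_pos":[0,0,0.015],"delta_rot":[0,0,0]},{"claw":-1,"delta_pos":[0,0,0.02],"delta_rot":[0,0,0]},{"claw":-1,"delta_pos":[0,0,0.023],"delta_rot":[0,0,0]},{"claw":-1,"delta_pos":[0,0,0.023],"delta_rot":[0,0,0]},{"claw":-1,"delta_pos":[0,0,0.023],"delta_rot":[0,0,0]}]'
```

```text
[[2.4, 76.3], [3.6, 79.4], [4.6, 81.5], [5.1, 60.2], [5.3, 76.5], [5.6, 66.7], [5.8, 80.0], [6.2, 51.7], [6.5, 69.5], [6.7, 81.7], [7.0, 64.6], [7.2, 83.6], [7.3, 77.5], [7.5, 46.2], [7.6, 55.5], [7.7, 69.7], [7.9, 84.6], [7.9, 50.8], [8.1, 51.6], [8.1, 42.6], [8.2, 46.2], [8.2, 83.7], [8.3, 70.5], [8.4, 82.6], [8.4, 62.7], [8.5, 63.2], [8.6, 73.2], [8.6, 71.6], [8.7, 74.9], [8.7, 39.2], [8.8, 76.3], [9.0, 50.4], [9.1, 59.4]]
t: 7.85
eef_pos: [547.8, -82.4, 177.3]
tool_rot: [0.0, 0.122, 0.993, -0.0]
force: [-0.6, 0.3, -1.4]
width: 24.5
grip_force: 59.2
```

The wall shows down to z ≈ 40 with no floor in sight, so the bottom is at or below about 40 (TCP at or below about 136). I'll pass the balls with checks.

```bash
python3 -m crank '[{"claw":-1,"delta_pos":[0,0,0.002],"delta_rot":[0,0,0]},{"claw":-1,"delta_pos":[0,0,0.004],"delta_rot":[0,0,0]},{"claw":-1,"delta_pos":[0,0,0.006],"delta_rot":[0,0,0]},{"claw":-1,"delta_pos":[0,0,0.008],"delta_rot":[0,0,0]},{"claw":-1,"delta_pos":[0,0,0.010],"delta_rot":[0,0,0]}]'; python3 -m crank '[{"claw":-1,"delta_pos":[0,0,0.002],"delta_rot":[0,0,0]},{"claw":-1,"delta_pos":[0,0,0.004],"delta_rot":[0,0,0]},{"claw":-1,"delta_pos":[0,0,0.006],"delta_rot":[0,0,0]},{"claw":-1,"delta_pos":[0,0,0.008],"delta_rot":[0,0,0]}]'
```

```text
t: 8.35
eef_pos: [547.8, -82.4, 167.2]
tool_rot: [0.0, 0.122, 0.993, -0.0]
force: [-0.4, 0.3, 1.5]
width: 24.9
grip_force: 59.2
t: 8.75
eef_pos: [547.8, -82.4, 159.1]
tool_rot: [-0.0, 0.122, 0.993, -0.0]
force: [0.7, 0.7, -0.7]
width: 24.4
grip_force: 59.5
```

```bash
python3 -m crank '[{"claw":-1,"delta_pos":[0,0,0.002],"delta_rot":[0,0,0]},{"claw":-1,"delta_pos":[0,0,0.004],"delta_rot":[0,0,0]},{"claw":-1,"delta_pos":[0,0,0.006],"delta_rot":[0,0,0]}]'; python3 -m crank '[{"claw":-1,"delta_pos":[0,0,0.002],"delta_rot":[0,0,0]},{"claw":-1,"delta_pos":[0,0,0.004],"delta_rot":[0,0,0]},{"claw":-1,"delta_pos":[0,0,0.006],"delta_rot":[0,0,0]}]'
```

```text
t: 9.05
eef_pos: [547.7, -82.4, 153.1]
tool_rot: [-0.0, 0.122, 0.993, -0.0]
force: [-1.1, -0.0, 0.0]
width: 24.5
grip_force: 59.5
t: 9.35
eef_pos: [547.8, -82.4, 147.1]
tool_rot: [-0.0, 0.122, 0.993, -0.0]
force: [0.5, 0.5, -0.9]
width: 24.5
grip_force: 59.5
```

Next come guarded 1 mm steps that stop once the vertical force exceeds 4 N.

```bash
cat > g.py <<'E'
import sys
from h import *
s=telemetry.sense();print(round(s['t'],2),round(s['eef_pos'][2],1),round(s['force'][2],1));sys.exit(s['force'][2]>4)
E
{ python3 -m crank '[{"claw":-1,"delta_pos":[0,0,0.001],"delta_rot":[0,0,0]}]' && python3 g.py &&
python3 -m crank '[{"claw":-1,"delta_pos":[0,0,0.001],"delta_rot":[0,0,0]}]' && python3 g.py &&
python3 -m crank '[{"claw":-1,"delta_pos":[0,0,0.001],"delta_rot":[0,0,0]}]' && python3 g.py &&
python3 -m crank '[{"claw":-1,"delta_pos":[0,0,0.001],"delta_rot":[0,0,0]}]' && python3 g.py &&
python3 -m crank '[{"claw":-1,"delta_pos":[0,0,0.001],"delta_rot":[0,0,0]}]' && python3 g.py &&
python3 -m crank '[{"claw":-1,"delta_pos":[0,0,0.001],"delta_rot":[0,0,0]}]' && python3 g.py &&
python3 -m crank '[{"claw":-1,"delta_pos":[0,0,0.001],"delta_rot":[0,0,0]}]' && python3 g.py &&
python3 -m crank '[{"claw":-1,"delta_pos":[0,0,0.001],"delta_rot":[0,0,0]}]' && python3 g.py &&
python3 -m crank '[{"claw":-1,"delta_pos":[0,0,0.001],"delta_rot":[0,0,0]}]' && python3 g.py &&
python3 -m crank '[{"claw":-1,"delta_pos":[0,0,0.001],"delta_rot":[0,0,0]}]' && python3 g.py &&
python3 -m crank '[{"claw":-1,"delta_pos":[0,0,0.001],"delta_rot":[0,0,0]}]' && python3 g.py &&
python3 -m crank '[{"claw":-1,"delta_pos":[0,0,0.001],"delta_rot":[0,0,0]}]' && python3 g.py; } | grep -v :
```

```text
9.45 146.1 -0.3False
```

The guard's exit value was a numpy bool, which stopped the chain early. I'll fix that and repeat.

```bash
sed -i 's/sys.exit(\(.*\))$/sys.exit(int(\1))/' g.py
{ python3 -m crank '[{"claw":-1,"delta_pos":[0,0,0.001],"delta_rot":[0,0,0]}]' && python3 g.py &&
python3 -m crank '[{"claw":-1,"delta_pos":[0,0,0.001],"delta_rot":[0,0,0]}]' && python3 g.py &&
python3 -m crank '[{"claw":-1,"delta_pos":[0,0,0.001],"delta_rot":[0,0,0]}]' && python3 g.py &&
python3 -m crank '[{"claw":-1,"delta_pos":[0,0,0.001],"delta_rot":[0,0,0]}]' && python3 g.py &&
python3 -m crank '[{"claw":-1,"delta_pos":[0,0,0.001],"delta_rot":[0,0,0]}]' && python3 g.py &&
python3 -m crank '[{"claw":-1,"delta_pos":[0,0,0.001],"delta_rot":[0,0,0]}]' && python3 g.py &&
python3 -m crank '[{"claw":-1,"delta_pos":[0,0,0.001],"delta_rot":[0,0,0]}]' && python3 g.py &&
python3 -m crank '[{"claw":-1,"delta_pos":[0,0,0.001],"delta_rot":[0,0,0]}]' && python3 g.py &&
python3 -m crank '[{"claw":-1,"delta_pos":[0,0,0.001],"delta_rot":[0,0,0]}]' && python3 g.py &&
python3 -m crank '[{"claw":-1,"delta_pos":[0,0,0.001],"delta_rot":[0,0,0]}]' && python3 g.py &&
python3 -m crank '[{"claw":-1,"delta_pos":[0,0,0.001],"delta_rot":[0,0,0]}]' && python3 g.py &&
python3 -m crank '[{"claw":-1,"delta_pos":[0,0,0.001],"delta_rot":[0,0,0]}]' && python3 g.py; } | grep -v :
```

```text
9.55 145.2 -0.0
9.65 144.3 1.7
9.75 143.3 0.4
9.85 142.3 0.3
9.95 141.3 -0.5
10.05 140.3 -1.9
10.15 139.3 -2.8
10.25 138.3 -2.2
10.35 137.3 -1.4
10.45 136.2 -0.2
10.55 135.2 -0.2
10.65 134.2 2.0
```

```bash

{ python3 -m crank '[{"claw":-1,"delta_pos":[0,0,0.001],"delta_rot":[0,0,0]}]' && python3 g.py &&
python3 -m crank '[{"claw":-1,"delta_pos":[0,0,0.001],"delta_rot":[0,0,0]}]' && python3 g.py &&
python3 -m crank '[{"claw":-1,"delta_pos":[0,0,0.001],"delta_rot":[0,0,0]}]' && python3 g.py &&
python3 -m crank '[{"claw":-1,"delta_pos":[0,0,0.001],"delta_rot":[0,0,0]}]' && python3 g.py &&
python3 -m crank '[{"claw":-1,"delta_pos":[0,0,0.001],"delta_rot":[0,0,0]}]' && python3 g.py &&
python3 -m crank '[{"claw":-1,"delta_pos":[0,0,0.001],"delta_rot":[0,0,0]}]' && python3 g.py &&
python3 -m crank '[{"claw":-1,"delta_pos":[0,0,0.001],"delta_rot":[0,0,0]}]' && python3 g.py &&
python3 -m crank '[{"claw":-1,"delta_pos":[0,0,0.001],"delta_rot":[0,0,0]}]' && python3 g.py &&
python3 -m crank '[{"claw":-1,"delta_pos":[0,0,0.001],"delta_rot":[0,0,0]}]' && python3 g.py &&
python3 -m crank '[{"claw":-1,"delta_pos":[0,0,0.001],"delta_rot":[0,0,0]}]' && python3 g.py &&
python3 -m crank '[{"claw":-1,"delta_pos":[0,0,0.001],"delta_rot":[0,0,0]}]' && python3 g.py &&
python3 -m crank '[{"claw":-1,"delta_pos":[0,0,0.001],"delta_rot":[0,0,0]}]' && python3 g.py; } | grep -v :
```

```text
10.75 133.3 1.5
10.85 132.5 10.0
```

```bash
python3 -m crank '[{"claw":-1,"delta_pos":[0,0,0],"delta_rot":[0,0,0]},{"claw":-1,"delta_pos":[0,0,0],"delta_rot":[0,0,0]}]' | grep -v rot; python3 g.py; python3 -m crank '[{"claw":-1,"delta_pos":[0,0,0.0003],"delta_rot":[0,0,0]},{"claw":-1,"delta_pos":[0,0,0.0003],"delta_rot":[0,0,0]}]' | grep -v rot
```

```text
t: 11.05
eef_pos: [548.1, -82.5, 132.7]
force: [-0.9, -0.7, 7.0]
width: 24.8
grip_force: 59.9
11.05 132.7 7.0
t: 11.25
eef_pos: [548.1, -82.5, 132.4]
force: [-1.2, -0.7, 6.6]
width: 24.7
grip_force: 59.9
```

```bash
python3 -m crank '[{"claw":-1,"delta_pos":[0,0,0.0004],"delta_rot":[0,0,0]},{"claw":-1,"delta_pos":[0,0,0.0004],"delta_rot":[0,0,0]}]' | grep -v rot
```

```text
t: 11.45
eef_pos: [548.3, -82.5, 132.3]
force: [-2.0, 0.1, 10.9]
width: 24.7
grip_force: 60.2
```

The bottom is firm: a further 0.7 mm of command gave about 0.2 mm of motion, with the force at 11 N. That puts the tip at about z 37, a depth of about 53 mm. I'll relieve slightly, release and rise.

```bash
python3 -m crank '[{"claw":-1,"delta_pos":[0,0,-0.0005],"delta_rot":[0,0,0]},{"claw":1,"delta_pos":[0,0,-0.0005],"delta_rot":[0,0,0]},{"claw":1,"delta_pos":[0,0,-0.0005],"delta_rot":[0,0,0]},{"claw":1,"delta_pos":[0,0,-0.0005],"delta_rot":[0,0,0]},{"claw":1,"delta_pos":[0,0,-0.0005],"delta_rot":[0,0,0]},{"claw":1,"delta_pos":[0,0,-0.0005],"delta_rot":[0,0,0]},{"claw":1,"delta_pos":[0,0,-0.0005],"delta_rot":[0,0,0]},{"claw":1,"delta_pos":[0,0,-0.0005],"delta_rot":[0,0,0]}]'| grep -v rot
python3 -m crank '[{"claw":1,"delta_pos":[0,0,-0.015],"delta_rot":[0,0,0]},{"claw":1,"delta_pos":[0,0,-0.05],"delta_rot":[0,0,0]},{"claw":1,"delta_pos":[0,0,-0.085],"delta_rot":[0,0,0]},{"claw":1,"delta_pos":[0,0,-0.11],"delta_rot":[0,0,0]},{"claw":1,"delta_pos":[0,0,-0.12],"delta_rot":[0,0,0]},{"claw":1,"delta_pos":[0,0,-0.12],"delta_rot":[0,0,0]},{"claw":1,"delta_pos":[0,0,-0.12],"delta_rot":[0,0,0]}]'| grep -v rot
python3 - <<'E'
from h import *
s=telemetry.sense();p,d=eyes.camera('wrist');cv2.imwrite('pics/w4.png',p)
W=wristworld(d,s);ok=d>0
print('rodtop',disc(W,ok,(548,-81.5),22,155,185));print('pin',disc(W,ok,(565,-209),22,138,158))
n='side'
for n in('scene','side'):
    p,d=eyes.camera(n);P=world(n,p,d,np.ones((384,512),bool))
    for xy in((548,-82),(565,-209.5)):
        Q=P[(np.hypot(*(P[:,:2]-xy).T)<20)&(P[:,2]<190)];zt=np.percentile(Q[:,2],98);T=Q[Q[:,2]>zt-3];print(n,xy,T.mean(0).round(1),zt.round(1),len(T))
    for t in('rod_top','pin_top'):
        for r in mark_of(t,n)[:4]:
            if r['location'][1]<0:print(n,t,r['conf'],np.round(r['location'],1))
E
```

```text
t: 12.25
eef_pos: [547.8, -82.5, 132.1]
force: [-0.8, 0.5, 0.2]
width: 85.5
grip_force: 0.0
t: 12.95
eef_pos: [547.4, -82.3, 251.0]
force: [-0.6, -0.3, 0.5]
width: 85.0
grip_force: 0.0
rodtop (array([547.2, -80.8, 169.6]), np.float64(170.8), array([548.8, -81.2]), 13.1, 899)
pin (array([ 564.8, -208.2,  145.6]), np.float64(146.3), array([ 565.6, -209.7]), 13.0, 515)
scene (548, -82) [550.9 -80.8 172.8] 174.0 22
scene (565, -209.5) [ 566.4 -209.4  147.9] 148.4 26
scene rod_top 0.71 [552.2 -87.1 172.6]
scene pin_top 0.5 [ 566.8 -214.2  149.7]
side (548, -82) [544.  -78.  174.3] 175.7 11
side (565, -209.5) [ 562.4 -209.   149.3] 150.0 11
side rod_top 0.53 [545.8 -78.6 171.3]
side rod_top 0.46 [ 450.3 -410.3   -4.6]
side pin_top 0.58 [ 569.4 -208.6  146.2]
```

View pics/w4.png

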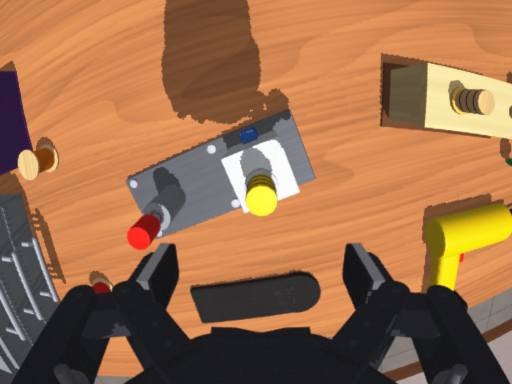

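The wrist view shows the rod standing in the block at (262,195) and the red pin at (143,233). The rod top is at z ≈ 170.6 and the pin top at z ≈ 146.3, so the lift is about 24.7 mm. Next I'll move over the pin.

```bash
python3 -m crank '[{"claw":1,"delta_pos":[-0.014,-0.035,0],"delta_rot":[0,0,0]},{"claw":1,"delta_pos":[-0.032,-0.08,0],"delta_rot":[0,0,0]},{"claw":1,"delta_pos":[-0.046,-0.115,0],"delta_rot":[0,0,0]},{"claw":1,"delta_pos":[-0.048,-0.12,0],"delta_rot":[0,0,0]},{"claw":1,"delta_pos":[-0.048,-0.12,0.02],"delta_rot":[0,0,0]},{"claw":1,"delta_pos":[-0.048,-0.12,0.05],"delta_rot":[0,0,0]},{"claw":1,"delta_pos":[-0.048,-0.12,0.075],"delta_rot":[0,0,0]},{"claw":1,"delta_pos":[-0.048,-0.12,0.08],"delta_rot":[0,0,0]},{"claw":1,"delta_pos":[-0.048,-0.12,0.08],"delta_rot":[0,0,0]}]'| grep -v rot
python3 - <<'E'
from h import *
s=telemetry.sense();p,d=eyes.camera('wrist')
W=wristworld(d,s);ok=d>0
print(s['eef_pos']);print('pin',disc(W,ok,(565,-209),22,138,158));print('rodtop',disc(W,ok,(548,-81.5),22,155,185))
E
```

```text
t: 14.2
eef_pos: [565.1, -210.3, 171.9]
force: [-0.1, 0.6, -0.0]
width: 85.5
grip_force: 0.0
[ 565.12677892 -210.25310833  171.89462334]
pin (array([ 564.7, -209.9,  145.9]), np.float64(146.4), array([ 566.3, -210.4]), 13.1, 1349)
rodtop (array([546.9, -85.2, 168. ]), np.float64(170.4), array([548.6, -81.5]), 13.7, 1586)
```

```bash
python3 -m crank '[{"claw":1,"delta_pos":[0,0,0.025],"delta_rot":[0,0,0]},{"claw":1,"delta_pos":[0,0,0.05],"delta_rot":[0,0,0]},{"claw":1,"delta_pos":[0,0,0.059],"delta_rot":[0,0,0]},{"claw":1,"delta_pos":[0,0,0.059],"delta_rot":[0,0,0]},{"claw":-1,"delta_pos":[0,0,0.059],"delta_rot":[0,0,0]},{"claw":-1,"delta_pos":[0,0,0.059],"delta_rot":[0,0,0]},{"claw":-1,"delta_pos":[0,0,0.059],"delta_rot":[0,0,0]},{"claw":-1,"delta_pos":[0,0,0.059],"delta_rot":[0,0,0]},{"claw":-1,"delta_pos":[0,0,0.059],"delta_rot":[0,0,0]},{"claw":-1,"delta_pos":[0,0,0.059],"delta_rot":[0,0,0]}]'| grep -v rot
```

```text
t: 15.25
eef_pos: [565.4, -210.9, 113.5]
force: [0.2, -2.7, 2.8]
width: 24.3
grip_force: 58.7
```

```bash
python3 -m crank '[{"claw":-1,"delta_pos":[0,0,0],"delta_rot":[0,0,0]},{"claw":-1,"delta_pos":[0,0,0],"delta_rot":[0,0,0]},{"claw":-1,"delta_pos":[0,0,0],"delta_rot":[0,0,0]}]'| grep -v rot
```

```text
t: 15.55
eef_pos: [565.4, -210.8, 113.3]
force: [0.5, -4.2, 2.5]
width: 24.6
grip_force: 58.7
```

```bash
python3 -m crank '[{"claw":-1,"delta_pos":[0,0,-0.005],"delta_rot":[0,0,0]},{"claw":-1,"delta_pos":[0,0,-0.01],"delta_rot":[0,0,0]},{"claw":-1,"delta_pos":[0,0,-0.015],"delta_rot":[0,0,0]},{"claw":-1,"delta_pos":[0,0,-0.02],"delta_rot":[0,0,0]},{"claw":-1,"delta_pos":[0,0,-0.0245],"delta_rot":[0,0,0]},{"claw":-1,"delta_pos":[0,0,-0.0245],"delta_rot":[0,0,0]},{"claw":-1,"delta_pos":[0,0,-0.0245],"delta_rot":[0,0,0]},{"claw":-1,"delta_pos":[0,0,-0.0245],"delta_rot":[0,0,0]}]'| grep -v rot
```

```text
t: 16.35
eef_pos: [565.4, -210.8, 137.8]
force: [0.4, -5.2, 2.5]
width: 24.9
grip_force: 59.4
```

Now I'll release, rise and check.

```bash
python3 -m crank '[{"claw":1,"delta_pos":[0,0,0],"delta_rot":[0,0,0]},{"claw":1,"delta_pos":[0,0,0],"delta_rot":[0,0,0]},{"claw":1,"delta_pos":[0,0,0],"delta_rot":[0,0,0]},{"claw":1,"delta_pos":[0,0,0],"delta_rot":[0,0,0]},{"claw":1,"delta_pos":[0,0,0],"delta_rot":[0,0,0]},{"claw":1,"delta_pos":[0,0,0],"delta_rot":[0,0,0]},{"claw":1,"delta_pos":[0,0,0],"delta_rot":[0,0,0]}]'| grep -v rot
python3 -m crank '[{"claw":1,"delta_pos":[0,0,-0.015],"delta_rot":[0,0,0]},{"claw":1,"delta_pos":[0,0,-0.05],"delta_rot":[0,0,0]},{"claw":1,"delta_pos":[0,0,-0.085],"delta_rot":[0,0,0]},{"claw":1,"delta_pos":[0,0.02,-0.11],"delta_rot":[0,0,0]},{"claw":1,"delta_pos":[0,0.05,-0.11],"delta_rot":[0,0,0]},{"claw":1,"delta_pos":[0,0.06,-0.11],"delta_rot":[0,0,0]},{"claw":1,"delta_pos":[0,0.06,-0.11],"delta_rot":[0,0,0]},{"claw":1,"delta_pos":[0,0.06,-0.11],"delta_rot":[0,0,0]}]'| grep -v rot
python3 - <<'E'
from h import *
s=telemetry.sense();p,d=eyes.camera('wrist');cv2.imwrite('pics/w5.png',p)
W=wristworld(d,s);ok=d>0
print(s['eef_pos']);print('pin',disc(W,ok,(565,-209),22,160,185));print('rodtop',disc(W,ok,(548,-81.5),22,160,185))
for n in('scene','side'):
    p,d=eyes.camera(n);P=world(n,p,d,np.ones((384,512),bool))
    for xy in((548,-82),(565,-209.5)):
        Q=P[(np.hypot(*(P[:,:2]-xy).T)<20)&(P[:,2]<200)];print(n,np.percentile(Q[:,2],98).round(1))
    cv2.imwrite(f'pics/{n}5.png',p)
E
```

```text
t: 17.05
eef_pos: [565.3, -210.5, 137.6]
force: [0.5, -0.2, -0.8]
width: 85.2
grip_force: 0.0
t: 17.85
eef_pos: [579.5, -153.1, 247.9]
force: [-0.1, 0.0, -0.6]
width: 85.3
grip_force: 0.0
[ 579.49105875 -153.11189116  247.88255311]
pin (array([ 565.1, -209. ,  169.6]), np.float64(170.2), array([ 565.8, -210.3]), 13.4, 825)
rodtop (array([548. , -82.5, 170.2]), np.float64(170.8), array([548.8, -81.4]), 13.3, 916)
scene 173.6
scene 172.5
side 174.4
side 173.7
```

View pics/scene5.png

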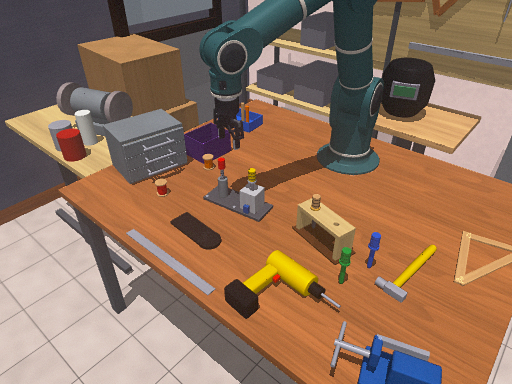

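The rod stands in the block at (253,177) and the pin at (221,164). All three cameras put the tops within about 1 mm of each other, the gripper is clear and the bystanders are in place. I'll hand in.

```bash
python3 -c "
from h import *
print(order.sign_off())"
```

```text
the job is handed in; nothing more can be done
None
```

The job is handed in, with no verdict shown: the rod stands released on the bottom of the bore (about 53 mm deep; highest force read 11 N), and the index pin's top is level with the rod's to about 1 mm.

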